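# Dry layout of a post foot before tacking

## Task

Set out the loose steel parts on the fixed bar for tack welding: lay the square foot plate flat on the bar, centred on it midway between the two lugs, stand the pipe upright on the middle of the foot plate, and lay the ring flange centred on top of the pipe. Lay the hexagon nut flat on the bar's centre line, midway between the foot plate and the round lug, and stand the box tube on the centre line, midway between the foot plate and the square lug, its long side running along the bar. Leave the yellow tape roll where it is.

Things in the scene. Friction and masses are not known exactly. Their poses are not given: they have to be found in the camera images.
- bar: Flat steel bar fixed to the bench, 380 mm long x 70 mm wide x 12 mm thick; origin at the centre of its underside (bench level, z=0; its top is 12 mm above). Its y axis runs along its length, x across it, z up. The two lugs stand on it, each 150 mm from its centre.
- round_lug: Round steel lug welded upright on the bar, 50 mm diameter x 30 mm high (solid), fixed, on the bar's centre line 150 mm from the bar's centre, at either end; origin at the centre of its underside (on the bar's top).
- square_lug: Square steel lug welded on the bar, 50 x 50 x 30 mm high (solid), fixed, on the bar's centre line 150 mm from the bar's centre, at the other end from the round lug; origin at the centre of its underside (on the bar's top).
- foot_plate: Loose square steel foot plate, 60 x 60 x 10 mm thick, lying flat on the bench, four dark bolt-hole spots near its corners (drawn only, the plate is solid to a part set on it); x and y parallel to its edges; origin at the centre of its underside. About 0.28 kg.
- pipe: Loose short piece of round steel pipe standing upright, 42 mm outside diameter, 32 mm bore, 55 mm high; origin at the centre of its underside, z up its axis. About 0.22 kg.
- flange: Loose flat round steel ring flange, 60 mm outside diameter, 26 mm bore, 10 mm thick, lying flat; origin at the centre of its underside, z up its axis. Its bore is smaller than the pipe's outside, so it rests on the pipe's rim. About 0.18 kg.
- nut: Loose large steel hexagon nut lying flat, 36 mm across flats, 41.5 mm across corners, 20 mm high, 22 mm hole; origin at the centre of its underside, z up; its flats face along its x axis and every 60 degrees from it. About 0.13 kg.
- box_tube: Loose short piece of rectangular steel box tube standing on its open end, 30 mm (x) by 50 mm (y, the long side) in plan, 35 mm high, wall 4 mm; origin at the centre of its underside, z up. About 0.16 kg.
- tape_roll: Roll of yellow tape lying flat among the parts, 52 mm diameter, 24 mm high, loose, light; not part of the job, to be left where it is; origin at the centre of its underside.
Things that resemble listed ones, but are neither listed nor needed, are in the scene too. Leave any pink or purple look-alike of the flange alone.

How it is judged:
At the end, for the whole second after the job is handed in: All at rest, released, level within 0.1 rad: plate on bar, 12 mm of its centre each way; pipe on plate and flange on pipe within 10 mm; nut and box tube on bar, 14 mm of centre line, 60-90 mm from round and square lug centres; tube's long side within 0.25 rad of bar (x of foot_plate in the frame of bar between -0.012 and 0.012 m and y of foot_plate in the frame of bar between -0.012 and 0.012 m and z of foot_plate in the frame of bar between 0.0095 and 0.0155 m and horizontal distance between pipe and foot_plate below 0.01 m and z of pipe in the frame of foot_plate between 0.0075 and 0.0135 m and horizontal distance between flange and pipe below 0.01 m and z of flange in the frame of pipe between 0.0525 and 0.0585 m and x of nut in the frame of bar between -0.014 and 0.014 m and horizontal distance between nut and round_lug between 0.06 and 0.09 m and z of nut in the frame of bar between 0.0095 and 0.0165 m and x of box_tube in the frame of bar between -0.014 and 0.014 m and horizontal distance between box_tube and square_lug between 0.06 and 0.09 m and z of box_tube in the frame of bar between 0.0095 and 0.0165 m and angle between the y axis of box_tube and the y axis of bar, either way round below 0.25 rad and angle between each of foot_plate, pipe, flange, nut, box_tube's own z axis and vertical below 0.1 rad and linear speed of each of foot_plate, pipe, flange, nut, box_tube below 0.02 m/s); the robot touches nothing.
It fails at once if the yellow tape roll is pushed more than 30 mm from its place (distance of tape_roll from where it was at the start of the episode above 0.03 m).
It also fails if it takes over 115 s, if anything falls off the work surface, if the arm or the gripper's body presses on something with over 40 N, if the wrist force passes 120 N, or if a joint passes its speed limit or range.

## Robot

A 6-joint arm with a two-finger parallel gripper is mounted at the origin on the work surface. World frame = base frame: x ahead of the robot, y to its left, z up, the work surface at z = 0. Lengths are in m, angles in rad, forces in N, time in s.
With the tool pointing down it reaches from about 0.4 to 0.825 m from the base axis. Payload 7 kg.
Tool frame: the origin (TCP) lies midway between the tips of the shut fingers; the grasp point (between the pads) lies hold_point_z behind it (hold_point_z is the distance from the TCP to the grasp point, in m); z points along the fingers, y is the line along which they close (so a half turn about z gives the same grasp; the last joint's range is limited). The gripper opens to 88 mm and grips with 3 to 60 N. Pads are 19 mm wide; open, the fingers measure 130 mm over their backs; the gripper's body (78 mm by 193 mm) begins 47 mm behind the grasp point.
Start: joints at [1.587, 0.359, 0.012, 0, -1.224, -0.288], TCP at [0.181, 0.65, 0.227] pointing down, gripper open.
Joint ranges: [-3.07, 3.07], [-1.43, 2.12], [-1.02, 1.25], [-3.03, 1.67], [-3.05, -0], [-3.03, 3.03]. Speed limits (rad/s): [2.39, 2.39, 3.01, 3.14, 3.14, 3.14].

## Interface

Orientations are given as [roll, pitch, yaw] about the fixed x, y, z axes, in that order (R = Rz(yaw) Ry(pitch) Rx(roll)).
In Python, from station import * gives the robot as it stands.
- The arm moves only by the tool apply_moves, never from a script. Its argument "steps" is a list of rows, each an object with "translation": the shift along the world's x, y, z scaled (see below), a list of three; "rotation": the turn, a rotation vector about the world's x, y, z scaled (see below), a list of three. A call has exactly 10 rows; each row is the pose to reach, as a shift and turn from the pose commanded when the call began; what a row does not reach only later rows make up. The controller multiplies each number of a shift by 250 mm and each number of a turn by 30 degrees. A row lasts 1/12 s, in which the tool goes at most 41.7 mm and 7.16 degrees, less where a joint would pass 70% of its speed; a pose out of reach is approached as far as the arm can. A call with a number of a shift or a turn outside -1 to 1 is refused whole. A call with a gripper value outside its range is refused whole. "jaw" is the closure, from -1 (fully open) to 1 (shut), so that 0 is half open, set as the call begins (left out, the last holds). The fingers move at their own pace and stop on an object; "newtons" is the grip in N (left out, the last holds). Time passes only in rows, so rows that repeat a pose let the fingers close, or fill a call up. It gives the time, the measured TCP pose, the force, the opening and the grip force at its end, in the units of the state.
- get_state(): the state, without advancing time (a new reading comes with each control period).
- grab_frame(name): name is "scene" or "top" or "wrist"; returns the picture (384x512x3 uint8, blue, green, red); there is no depth.
- camera_model(name): a dict with "fx", "fy", "cx", "cy" (pixels), "xyz" and "rotation" of the camera in the world. Camera axes: x right, y down, z forward; pixel columns grow to the right and rows downward; lengths in m; the calibration is good to about 2 mm. The wrist camera is an equidistant fisheye: a pixel r from the principal point sees the ray r / f radians off the axis. A picture is of the moment at which its call begins: read the wrist's pose just before it. camera_model takes no time and is no camera call; for the wrist camera it gives the pose at the moment of the call.
- job_done(): hands the job in; it is judged then, once.
The state is a dict: "t": time; "q": joint angles; "qd": joint speeds; "joint_efforts": joint torques, N m; "eef_pos": TCP position; "ee_rot": TCP orientation; "force": force on the tool from outside, world axes, zero at the start; "moment": the same for the moment, N m; "width": finger opening in m; "gripper_force": force on a finger pad.
Only numpy, scipy, OpenCV 4.12 (cv2) and the standard library are available. Lean on these libraries where they do the work, as an engineer would, in place of code of your own. Each camera call takes 0.05 s, during which the arm holds its last target. There are 200 camera calls.

## Working session

There is one attempt and no reset: what is moved stays moved. The work goes in short steps, Python scripts to look and compute and a tool call to move; the robot and the scene stay as the last step left them, time stands still between calls to the robot, and variables do not carry over. Pictures are saved under pics/ and viewed, at most 14 in all, crops included, and the job is handed in when it is done.

Besides the shell and the picture viewer there is one more tool, called as name(argument=value, ...) on one line, values as JSON. apply_moves: Moves the arm, as the interface text tells. Shifts and turns lie within -1 to 1; 1 stands for 250 mm of shift or 30 degrees of turn. Its arguments: {"type":"object","properties":{"steps":{"type":"array"},"jaw":{"type":"number"},"newtons":{"type":"number"}},"required":["steps"]}

```bash
mkdir -p pics; ls
python3 - <<'E'
from station import *
import cv2
s=get_state();print({k:s[k] for k in('t','eef_pos','ee_rot','width')})
try: print(hold_point_z)
except Exception as e: print(e)
for n in('top','scene'):
    print(n,camera_model(n)); cv2.imwrite(f'pics/{n}0.png',grab_frame(n))
E
```

```text
pics
{'t': 0.0, 'eef_pos': array([0.1811188 , 0.64971935, 0.22562454]), 'ee_rot': array([ 3.13991414e+00, -1.48822496e-04, -2.71931181e-01]), 'width': 0.08751293335469497}
0.0188
top {'fx': 347.5227754317923, 'fy': 347.5227754317923, 'cx': 253.30546453423113, 'cy': 194.46859547558748, 'xyz': array([0.39665338, 0.03594532, 0.90799721]), 'rotation': array([-2.9868203 , -0.03317596, -1.56525839])}
scene {'fx': 360.28646310242414, 'fy': 360.28646310242414, 'cx': 265.4008878783102, 'cy': 199.491366385244, 'xyz': array([ 1.03418554, -0.45357669,  0.5097098 ]), 'rotation': array([-2.15921657,  0.00903021,  0.81667489])}
```

View pics/top0.png

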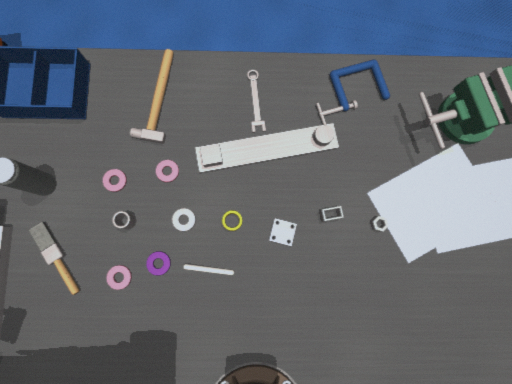

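View pics/scene0.png

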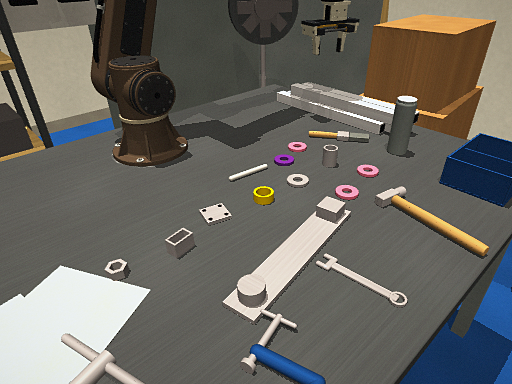

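Flange candidates in the top picture: silver ring (183,219), which fits the description. The pink rings at (114,180), (167,171) and (118,277), the purple ring at (158,263) and the yellow tape at (232,220) are all to be left alone. The other parts are the pipe (121,219), plate (283,232), box tube (332,213), nut (380,223), square lug (211,155) and round lug (323,135).

```bash
cat > h.py <<'E'
from station import *
import numpy as np, cv2
from scipy.spatial.transform import Rotation as R
def ground(n,uv,z,cam=None):
    c=cam or camera_model(n); x=(uv[0]-c['cx'])/c['fx']; y=(uv[1]-c['cy'])/c['fy']
    if n=='wrist':
        r=np.hypot(x,y); d=np.array([np.sin(r)*x/max(r,1e-9),np.sin(r)*y/max(r,1e-9),np.cos(r)])
    else: d=np.array([x,y,1.])
    d=R.from_euler('xyz',c['rotation']).apply(d)
    return c['xyz']+d*(z-c['xyz'][2])/d[2]
def project(n,p,cam=None):
    c=cam or camera_model(n); d=R.from_euler('xyz',c['rotation']).inv().apply(np.asarray(p,float)-c['xyz'])
    if n=='wrist':
        a=np.arctan2(np.hypot(d[0],d[1]),d[2]); k=a/max(np.hypot(d[0],d[1]),1e-9); return np.array([c['cx']+c['fx']*d[0]*k,c['cy']+c['fy']*d[1]*k])
    return np.array([c['cx']+c['fx']*d[0]/d[2],c['cy']+c['fy']*d[1]/d[2]])
def st():
    s=get_state(); print('t',round(s['t'],2),'pos',s['eef_pos'].round(4),'rpy',s['ee_rot'].round(3),'w',round(float(s['width']),4),'F',s['force'].round(1),'g',round(float(s['gripper_force']),1)); return s
E
python3 - <<'E'
from h import *
im=cv2.imread('pics/top0.png')
cv2.imwrite('pics/crop0.png',cv2.resize(im[115:290,90:400],None,fx=2.55,fy=2.55,interpolation=cv2.INTER_CUBIC))
hsv=cv2.cvtColor(im,cv2.COLOR_BGR2HSV)
m=((hsv[...,2]>110)).astype(np.uint8)
n,l,s,c=cv2.connectedComponentsWithStats(m)
zs={'pipe':(121,219,.055),'flange':(183,219,.01),'tape':(232,220,.024),'plate':(283,232,.01),'tube':(332,213,.035),'nut':(380,223,.02),'bar':(265,147,.012)}
for k,(u,v,z) in zs.items():
    ids=[i for i in range(1,n) if s[i,4]>15 and np.hypot(s[i,0]+s[i,2]/2-u,s[i,1]+s[i,3]/2-v)<14]
    for i in ids:
        p=np.argwhere(l==i)[:,::-1].astype(np.float32)
        r=cv2.minAreaRect(p); cc=ground('top',r[0],z)
        b=cv2.boxPoints(r); w=np.array([ground('top',q,z)[:2] for q in b])
        e=w[1]-w[0]; f=w[2]-w[1]
        print(k,s[i],cc[:2].round(4),'edge',np.round([np.hypot(*e),np.degrees(np.arctan2(e[1],e[0])),np.hypot(*f)],3))
E
```

```text
pipe [111 210  19  19 137] [0.4657 0.3308] edge [  0.042 -22.96    0.042]
flange [171 207  25  25 408] [0.4706 0.1867] edge [  0.061 -43.237   0.061]
tape [221 210  22  21 215] [0.4685 0.0625] edge [ 5.4000e-02 -8.9473e+01  5.1000e-02]
plate [268 218  30  29 574] [ 0.441  -0.0693] edge [  0.063 -14.198   0.064]
tube [322 205  22  16 150] [ 0.4883 -0.1941] edge [ 5.5000e-02 -8.0768e+01  3.4000e-02]
```

View pics/crop0.png

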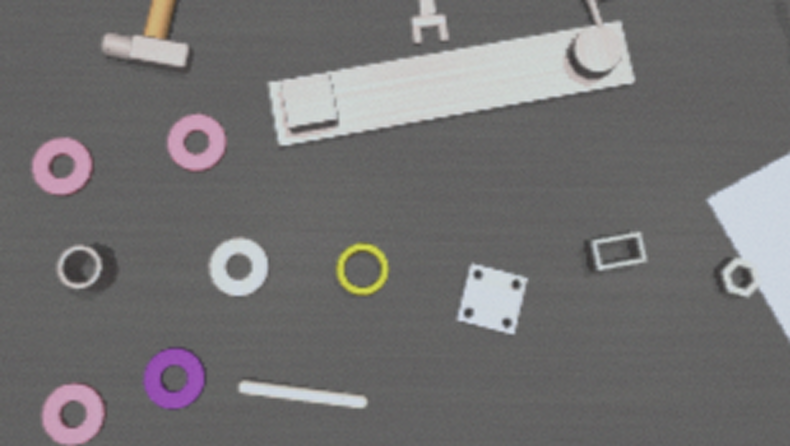

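The crop confirms it: the plain silver ring at crop (238,267) is the flange. The others are pink or purple, or the thin yellow tape. Next I compute the bar and nut poses.

Run:
```python
from h import *
C=lambda x,y:(x/2.55+90-.3,y/2.55+115-.3)
P=[ground('top',C(*q),.012)[:2] for q in((268,83),(280,145),(634,82),(620,21))]
P=np.array(P);c=P.mean(0);d=(P[2]+P[3]-P[0]-P[1])/2
print('bar',c,np.hypot(*d),np.degrees(np.arctan2(d[1],d[0])),np.hypot(*(P[0]-P[1])))
sq=ground('top',C(309,102),.042)[:2];ro=ground('top',C(597,50),.042)[:2];print('lugs',sq,ro,np.hypot(*(sq-ro)),(sq+ro)/2)
print('nut',ground('top',C(740,276),.02))
im=cv2.imread('pics/top0.png')
```

```text
bar [ 0.66560538 -0.02948605] 0.37769014373179505 -78.78852987816526 0.06730608820449213
lugs [0.63381716 0.11713941] [ 0.69299781 -0.17542226] 0.2984873189813095 [ 0.66340749 -0.02914142]
nut [ 0.46443675 -0.32071815  0.02      ]
```

apply_moves(steps=[{"translation": [0.1,-0.14,0],"rotation": [0,0,-0.2]},{"translation": [0.2,-0.28,0],"rotation": [0,0,-0.4]},{"translation": [0.3,-0.42,0],"rotation": [0,0,-0.6]},{"translation": [0.4,-0.56,0],"rotation": [0,0,-0.8]},{"translation": [0.5,-0.7,0],"rotation": [0,0,-1]},{"translation": [0.6,-0.84,0],"rotation": [0,0,-1]},{"translation": [0.7,-1,0],"rotation": [0,0,-1]},{"translation": [0.8,-1,0],"rotation": [0,0,-1]},{"translation": [0.9,-1,0],"rotation": [0,0,-1]},{"translation": [1,-1,0],"rotation": [0,0,-1]}])

```text
t: 0.93
eef_pos: [0.4325, 0.3989, 0.227]
ee_rot: [-3.141, 0.0, -0.796]
force: [-0.2, -0.4, -0.2]
width: 0.0879
gripper_force: 0.0
```

apply_moves(steps=[{"translation": [0,-0.15,0],"rotation": [0,0,-0.2]},{"translation": [0,-0.3,0],"rotation": [0,0,-0.4]},{"translation": [0,-0.45,0],"rotation": [0,0,-0.6]},{"translation": [0,-0.6,0],"rotation": [0,0,-0.8]},{"translation": [0,-0.75,0],"rotation": [0,0,-0.97]},{"translation": [0,-0.9,0],"rotation": [0,0,-0.97]},{"translation": [0,-1,0],"rotation": [0,0,-0.97]},{"translation": [0,-1,0],"rotation": [0,0,-0.97]},{"translation": [0,-1,0],"rotation": [0,0,-0.97]},{"translation": [0,-1,0],"rotation": [0,0,-0.97]}])

```text
t: 1.77
eef_pos: [0.4314, 0.1503, 0.2266]
ee_rot: [-3.141, 0.0, -1.304]
force: [0.5, 0.5, 0.9]
width: 0.0879
gripper_force: 0.0
```

apply_moves(steps=[{"translation": [0,-0.15,-0.05],"rotation": [0,0,-0.2]},{"translation": [0,-0.3,-0.1],"rotation": [0,0,-0.4]},{"translation": [0,-0.45,-0.15],"rotation": [0,0,-0.6]},{"translation": [0,-0.6,-0.2],"rotation": [0,0,-0.8]},{"translation": [0.02,-0.75,-0.25],"rotation": [0,0,-0.97]},{"translation": [0.04,-0.88,-0.25],"rotation": [0,0,-0.97]},{"translation": [0.04,-0.88,-0.25],"rotation": [0,0,-0.97]},{"translation": [0.04,-0.88,-0.25],"rotation": [0,0,-0.97]},{"translation": [0.04,-0.88,-0.25],"rotation": [0,0,-0.97]},{"translation": [0.04,-0.88,-0.25],"rotation": [0,0,-0.97]}])

```text
t: 2.6
eef_pos: [0.4416, -0.0686, 0.1641]
ee_rot: [-3.142, 0.0, -1.81]
force: [0.0, -0.4, 0.2]
width: 0.0874
gripper_force: 0.0
```

Run:
```python
from h import *
st();c=camera_model('wrist');print(c);im=grab_frame('wrist')
cv2.imwrite('pics/w1.png',im)
print(project('wrist',[.441,-.0693,.01],c))
```

```text
t 2.6 pos [ 0.4416 -0.0686  0.1641] rpy [-3.142  0.    -1.81 ] w 0.0874 F [ 0.  -0.4  0.2] g 0.0
{'fx': 297.3186396354542, 'fy': 297.3186396354542, 'cx': 256.4743189350107, 'cy': 189.87766397890553, 'xyz': array([ 0.42160571, -0.1503053 ,  0.32162567]), 'rotation': array([2.82736774e+00, 6.83944150e-04, 2.90398044e+00])}
[256.87178091 174.10768105]
```

View pics/w1.png

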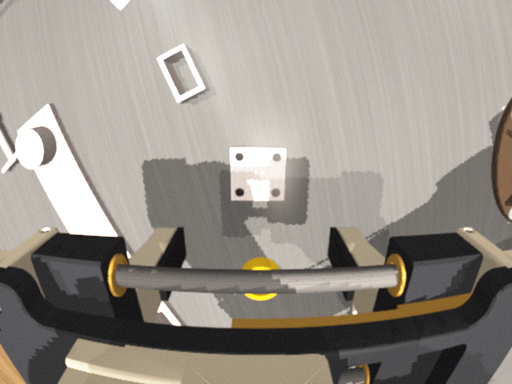

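The plate is centred at (258,174) in the wrist view, square to the image and within 1 px of the predicted position. I go down and grip it.

apply_moves(steps=[{"translation": [0,0,-0.1],"rotation": [0,0,0]},{"translation": [0,0,-0.2],"rotation": [0,0,0]},{"translation": [0,0,-0.3],"rotation": [0,0,0]},{"translation": [0,0,-0.4],"rotation": [0,0,0]},{"translation": [0,0,-0.48],"rotation": [0,0,0]},{"translation": [0,0,-0.54],"rotation": [0,0,0]},{"translation": [0,0,-0.59],"rotation": [0,0,0]},{"translation": [0,0,-0.62],"rotation": [0,0,0]},{"translation": [0,0,-0.638],"rotation": [0,0,0]},{"translation": [0,0,-0.638],"rotation": [0,0,0]}])

```text
t: 3.48
eef_pos: [0.4411, -0.0692, 0.0041]
ee_rot: [3.141, -0.0, -1.81]
force: [0.2, 0.3, -0.1]
width: 0.0878
gripper_force: 0.0
```

apply_moves(jaw=1, newtons=30, steps=[{"translation": [0,0,0],"rotation": [0,0,0]},{"translation": [0,0,0],"rotation": [0,0,0]},{"translation": [0,0,0],"rotation": [0,0,0]},{"translation": [0,0,0],"rotation": [0,0,0]},{"translation": [0,0,0],"rotation": [0,0,0]},{"translation": [0,0,0],"rotation": [0,0,0]},{"translation": [0,0,0],"rotation": [0,0,0]},{"translation": [0,0,0],"rotation": [0,0,0]},{"translation": [0,0,0.02],"rotation": [0,0,0]},{"translation": [0,0,0.08],"rotation": [0,0,0]}])

```text
t: 4.32
eef_pos: [0.4395, -0.0702, 0.0233]
ee_rot: [3.138, -0.002, -1.812]
force: [-0.2, 0.0, -3.5]
width: 0.0594
gripper_force: 30.0
```

apply_moves(steps=[{"translation": [0,0,0.12],"rotation": [0,0,0.1]},{"translation": [0.05,0.01,0.25],"rotation": [0,0,0.2]},{"translation": [0.15,0.02,0.32],"rotation": [0,0,0.35]},{"translation": [0.28,0.05,0.32],"rotation": [0,0,0.5]},{"translation": [0.42,0.08,0.32],"rotation": [0,0,0.65]},{"translation": [0.56,0.1,0.32],"rotation": [0,0,0.75]},{"translation": [0.7,0.13,0.32],"rotation": [0,0,0.83]},{"translation": [0.82,0.15,0.32],"rotation": [0,0,0.83]},{"translation": [0.894,0.16,0.32],"rotation": [0,0,0.83]},{"translation": [0.894,0.16,0.32],"rotation": [0,0,0.83]}])

```text
t: 5.15
eef_pos: [0.6678, -0.0293, 0.1033]
ee_rot: [3.142, -0.0, -1.376]
force: [1.3, 0.8, -2.3]
width: 0.0595
gripper_force: 30.0
```

Run:
```python
from h import *
st();c=camera_model('wrist');im=grab_frame('wrist')
np.save('c2.npy',c,allow_pickle=True)
cv2.imwrite('pics/w2.png',im)
for p in([.693,-.1754,.042],[.634,.117,.042]): print(project('wrist',p,c))
```

```text
t 5.15 pos [ 0.6678 -0.0293  0.1033] rpy [ 3.142 -0.    -1.376] w 0.0595 F [ 1.3  0.8 -2.3] g 30.0
[261.54227494  11.89585062]
[261.02275708 340.181775  ]
```

View pics/w2.png

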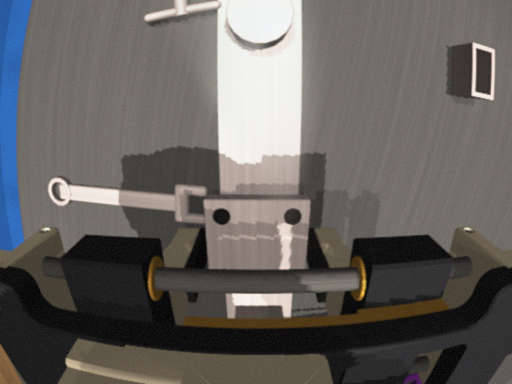

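Run:
```python
from h import *
c=np.load('c2.npy',allow_pickle=True).item()
d=np.array([.194,-.981]);n=np.array([.981,.194]);b=np.array([.6645,-.0293])
for r,a,e in((60,218,301),(110,219,301),(140,219.5,300.5)):
    P=[ground('wrist',(u,r),.012,c)[:2] for u in(a,e)]
    print([((p-b)@n).round(4) for p in P],np.mean([(p-b)@n for p in P]).round(4))
print((ground('wrist',(260,12),.042,c)[:2]-b)@np.c_[n,d])
im=cv2.imread('pics/w2.png'); g=im.max(2)
for r in(60,85,110,135): 
    s=np.where(np.abs(np.diff(cv2.GaussianBlur(g,(3,3),0)[r].astype(int)))>25)[0]; print(r,s[(s>200)&(s<320)])
```

```text
[np.float64(0.0349), np.float64(-0.0334)] 0.0008
[np.float64(0.0345), np.float64(-0.0339)] 0.0003
[np.float64(0.0346), np.float64(-0.0341)] 0.0002
[0.00072924 0.14876299]
60 [216 217 301 302]
85 [216 217 301]
110 [216 217 300 301]
135 [217 218 299 300]
```

apply_moves(steps=[{"translation": [0,0,-0.06],"rotation": [0,0,0]},{"translation": [0,0,-0.12],"rotation": [0,0,0]},{"translation": [0,0,-0.18],"rotation": [0,0,0]},{"translation": [0,0,-0.23],"rotation": [0,0,0]},{"translation": [0,0,-0.27],"rotation": [0,0,0]},{"translation": [0,0,-0.3],"rotation": [0,0,0]},{"translation": [0,0,-0.32],"rotation": [0,0,0]},{"translation": [0,0,-0.33],"rotation": [0,0,0]},{"translation": [0,0,-0.33],"rotation": [0,0,0]},{"translation": [0,0,-0.33],"rotation": [0,0,0]}])

```text
t: 6.03
eef_pos: [0.6651, -0.0298, 0.0225]
ee_rot: [-3.141, -0.0, -1.376]
force: [0.4, 0.1, -3.1]
width: 0.059
gripper_force: 30.0
```

Lower about 6 mm, release partly, then rise.

apply_moves(steps=[{"translation": [0,0,-0.006],"rotation": [0,0,0]},{"translation": [0,0,-0.012],"rotation": [0,0,0]},{"translation": [0,0,-0.018],"rotation": [0,0,0]},{"translation": [0,0,-0.022],"rotation": [0,0,0]},{"translation": [0,0,-0.024],"rotation": [0,0,0]},{"translation": [0,0,-0.024],"rotation": [0,0,0]},{"translation": [0,0,-0.024],"rotation": [0,0,0]},{"translation": [0,0,-0.024],"rotation": [0,0,0]},{"translation": [0,0,-0.024],"rotation": [0,0,0]},{"translation": [0,0,-0.024],"rotation": [0,0,0]}])

```text
t: 6.87
eef_pos: [0.6648, -0.0298, 0.017]
ee_rot: [-3.141, -0.0, -1.376]
force: [-3.3, -0.1, 5.2]
width: 0.0593
gripper_force: 30.0
```

apply_moves(jaw=-0.65, steps=[{"translation": [0,0,0],"rotation": [0,0,0]},{"translation": [0,0,0],"rotation": [0,0,0]},{"translation": [0,0,0],"rotation": [0,0,0]},{"translation": [0,0,0],"rotation": [0,0,0]},{"translation": [0,0,0.05],"rotation": [0,0,0]},{"translation": [0,0,0.15],"rotation": [0,0,0]},{"translation": [0,0,0.3],"rotation": [0,0,0]},{"translation": [0,0,0.45],"rotation": [0,0,0]},{"translation": [0,0,0.6],"rotation": [0,0,0]},{"translation": [0,0,0.6],"rotation": [0,0,0]}])

```text
t: 7.7
eef_pos: [0.6692, -0.0298, 0.1764]
ee_rot: [-3.128, -0.002, -1.375]
force: [1.7, 0.0, 1.3]
width: 0.0723
gripper_force: 0.0
```

apply_moves(steps=[{"translation": [-0.1,-0.1,0.03],"rotation": [0,0,-0.02]},{"translation": [-0.2,-0.2,0.03],"rotation": [0,0,-0.04]},{"translation": [-0.3,-0.3,0.03],"rotation": [0,0,-0.06]},{"translation": [-0.4,-0.4,0.03],"rotation": [0,0,-0.07]},{"translation": [-0.5,-0.5,0.03],"rotation": [0,0,-0.07]},{"translation": [-0.6,-0.58,0.03],"rotation": [0,0,-0.07]},{"translation": [-0.68,-0.64,0.03],"rotation": [0,0,-0.07]},{"translation": [-0.705,-0.66,0.03],"rotation": [0,0,-0.07]},{"translation": [-0.705,-0.66,0.03],"rotation": [0,0,-0.07]},{"translation": [-0.705,-0.66,0.03],"rotation": [0,0,-0.07]}])

```text
t: 8.53
eef_pos: [0.4889, -0.1951, 0.1745]
ee_rot: [-3.14, -0.001, -1.414]
force: [1.0, 0.2, 0.8]
width: 0.0721
gripper_force: 0.0
```

Run:
```python
from h import *
st();c=camera_model('wrist');im=grab_frame('wrist')
np.save('c3.npy',c,allow_pickle=True)
cv2.imwrite('pics/w3.png',im)
print(project('wrist',[.4883,-.1941,.035],c),project('wrist',[.4644,-.3207,.02],c))
```

```text
t 8.53 pos [ 0.4889 -0.1951  0.1745] rpy [-3.140e+00 -1.000e-03 -1.414e+00] w 0.0721 F [1.  0.2 0.8] g 0.0
[257.17335139 179.55616348] [299.41818039  63.13692756]
```

View pics/w3.png

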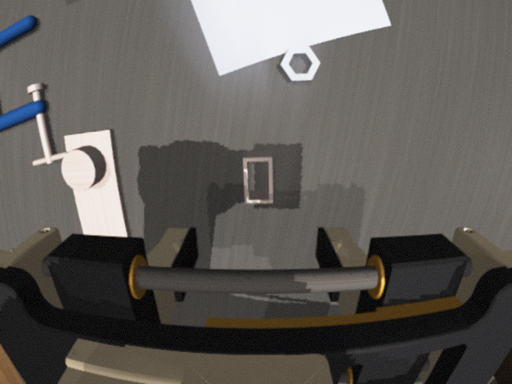

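The tube is at (258,180), aligned with the jaws. The nut is at (300,64) with its corners pointing roughly along image x. I grip the tube and measure the nut's angle from the same picture.

apply_moves(steps=[{"translation": [0,0,-0.1],"rotation": [0,0,0]},{"translation": [0,0,-0.2],"rotation": [0,0,0]},{"translation": [0,0,-0.3],"rotation": [0,0,0]},{"translation": [0,0,-0.4],"rotation": [0,0,0]},{"translation": [0,0,-0.5],"rotation": [0,0,0]},{"translation": [0,0,-0.57],"rotation": [0,0,0]},{"translation": [0,0,-0.61],"rotation": [0,0,0]},{"translation": [0,0,-0.65],"rotation": [0,0,0]},{"translation": [0,0,-0.65],"rotation": [0,0,0]},{"translation": [0,0,-0.65],"rotation": [0,0,0]}])

```text
t: 9.42
eef_pos: [0.489, -0.1946, 0.0111]
ee_rot: [3.141, -0.0, -1.413]
force: [0.8, 0.2, 0.1]
width: 0.0723
gripper_force: 0.0
```

apply_moves(jaw=1, newtons=25, steps=[{"translation": [0,0,0],"rotation": [0,0,0]},{"translation": [0,0,0],"rotation": [0,0,0]},{"translation": [0,0,0],"rotation": [0,0,0]},{"translation": [0,0,0],"rotation": [0,0,0]},{"translation": [0,0,0],"rotation": [0,0,0]},{"translation": [0,0,0],"rotation": [0,0,0]},{"translation": [0,0,0],"rotation": [0,0,0]},{"translation": [0,0,0],"rotation": [0,0,0]},{"translation": [0,0,0],"rotation": [0,0,0]},{"translation": [0,0,0],"rotation": [0,0,0]}])

```text
t: 10.25
eef_pos: [0.4884, -0.1948, 0.0112]
ee_rot: [3.141, -0.0, -1.413]
force: [-1.3, -0.3, 4.0]
width: 0.0301
gripper_force: 24.8
```

Run:
```python
from h import *
c=np.load('c3.npy',allow_pickle=True).item(); im=cv2.imread('pics/w3.png'); st()
g=im.min(2)
def blob(u,v,w,th):
    m=np.zeros_like(g); m[v-w:v+w,u-w:u+w]=(g[v-w:v+w,u-w:u+w]>th)
    n,l,s,cc=cv2.connectedComponentsWithStats(m); i=1+np.argmax(s[1:,4]); print(s[i])
    return np.argwhere(l==i)[:,::-1].astype(np.float32)
p=blob(300,64,22,170); 
w=np.array([ground('wrist',q,.02,c)[:2] for q in p]); h=cv2.convexHull((w*1000).astype(np.float32))[:,0]
best=min(((lambda a:(sum(np.ptp(h@[np.cos(np.radians(a+k)),np.sin(np.radians(a+k))]) for k in(0,60,120)),a))(a)) for a in np.arange(-30,30,1.))
print('nut flat dir',best[1],best[0]/3,'c',(h.max(0)+h.min(0))/2)
p=blob(258,180,30,110); w=np.array([ground('wrist',q,.035,c)[:2] for q in p])
r=cv2.minAreaRect((w*1000).astype(np.float32)); b=cv2.boxPoints(r); e=b[1]-b[0]; print('tube',r,np.degrees(np.arctan2(e[1],e[0])))
```

```text
t 10.25 pos [ 0.4884 -0.1948  0.0112] rpy [ 3.141 -0.    -1.413] w 0.0301 F [-1.3 -0.3  4. ] g 24.8
[278  42  44  39 929]
nut flat dir -18.0 46.583849842168455 c [ 466.89633 -324.8598 ]
[243 157  30  47 484]
tube ((487.4574890136719, -193.25653076171875), (29.61064910888672, 49.57600784301758), 11.856354713439941) -78.14361
```

apply_moves(steps=[{"translation": [0,0,0.1],"rotation": [0,0,0.02]},{"translation": [0,0,0.22],"rotation": [0,0,0.04]},{"translation": [0.06,0.1,0.32],"rotation": [0,0,0.07]},{"translation": [0.15,0.23,0.36],"rotation": [0,0,0.07]},{"translation": [0.25,0.38,0.36],"rotation": [0,0,0.07]},{"translation": [0.36,0.53,0.36],"rotation": [0,0,0.07]},{"translation": [0.47,0.68,0.36],"rotation": [0,0,0.07]},{"translation": [0.57,0.83,0.36],"rotation": [0,0,0.07]},{"translation": [0.64,0.95,0.36],"rotation": [0,0,0.07]},{"translation": [0.645,0.955,0.36],"rotation": [0,0,0.07]}])

```text
t: 11.08
eef_pos: [0.6526, 0.0487, 0.1004]
ee_rot: [-3.14, 0.0, -1.373]
force: [-0.5, -1.0, -0.5]
width: 0.0298
gripper_force: 24.8
```

apply_moves(steps=[{"translation": [0,0,0],"rotation": [0,0,0]},{"translation": [0,0,-0.06],"rotation": [0,0,0]},{"translation": [0,0,-0.12],"rotation": [0,0,0]},{"translation": [0,0,-0.18],"rotation": [0,0,0]},{"translation": [0,0,-0.23],"rotation": [0,0,0]},{"translation": [0,0,-0.26],"rotation": [0,0,0]},{"translation": [0,0,-0.28],"rotation": [0,0,0]},{"translation": [0,0,-0.29],"rotation": [0,0,0]},{"translation": [0,0,-0.29],"rotation": [0,0,0]},{"translation": [0,0,-0.29],"rotation": [0,0,0]}])

```text
t: 11.92
eef_pos: [0.6501, 0.044, 0.0291]
ee_rot: [-3.141, -0.0, -1.376]
force: [-0.1, 0.1, -1.4]
width: 0.03
gripper_force: 24.8
```

apply_moves(steps=[{"translation": [0,0,-0.006],"rotation": [0,0,0]},{"translation": [0,0,-0.012],"rotation": [0,0,0]},{"translation": [0,0,-0.018],"rotation": [0,0,0]},{"translation": [0,0,-0.022],"rotation": [0,0,0]},{"translation": [0,0,-0.024],"rotation": [0,0,0]},{"translation": [0,0,-0.025],"rotation": [0,0,0]},{"translation": [0,0,-0.025],"rotation": [0,0,0]},{"translation": [0,0,-0.025],"rotation": [0,0,0]},{"translation": [0,0,-0.025],"rotation": [0,0,0]},{"translation": [0,0,-0.025],"rotation": [0,0,0]}])

```text
t: 12.75
eef_pos: [0.6498, 0.044, 0.0232]
ee_rot: [-3.141, -0.0, -1.376]
force: [-2.8, 0.3, 5.8]
width: 0.0302
gripper_force: 24.8
```

apply_moves(jaw=-0.4, steps=[{"translation": [0,0,0],"rotation": [0,0,0]},{"translation": [0,0,0],"rotation": [0,0,0]},{"translation": [0,0,0],"rotation": [0,0,0]},{"translation": [0,0,0],"rotation": [0,0,0]},{"translation": [0,0,0],"rotation": [0,0,0]},{"translation": [0,0,0.08],"rotation": [0,0,0]},{"translation": [0,0,0.2],"rotation": [0,0,0]},{"translation": [0,0,0.35],"rotation": [0,0,0]},{"translation": [0,0,0.5],"rotation": [0,0,0]},{"translation": [0,0,0.6],"rotation": [0,0,0]}])

```text
t: 13.58
eef_pos: [0.6508, 0.044, 0.1762]
ee_rot: [-3.138, -0.0, -1.376]
force: [1.3, 0.3, 0.6]
width: 0.0613
gripper_force: 0.0
```

apply_moves(steps=[{"translation": [-0.05,-0.12,0.02],"rotation": [0,0,-0.1]},{"translation": [-0.1,-0.25,0.02],"rotation": [0,0,-0.2]},{"translation": [-0.16,-0.38,0.02],"rotation": [0,0,-0.3]},{"translation": [-0.22,-0.5,0.02],"rotation": [0,0,-0.4]},{"translation": [-0.3,-0.62,0.02],"rotation": [0,0,-0.5]},{"translation": [-0.38,-0.74,0.02],"rotation": [0,0,-0.6]},{"translation": [-0.46,-0.86,0.02],"rotation": [0,0,-0.7]},{"translation": [-0.54,-0.96,0.02],"rotation": [0,0,-0.7]},{"translation": [-0.64,-1,0.02],"rotation": [0,0,-0.7]},{"translation": [-0.74,-1,0.02],"rotation": [0,0,-0.7]}])

```text
t: 14.42
eef_pos: [0.4634, -0.208, 0.177]
ee_rot: [3.141, -0.0, -1.745]
force: [-0.4, 0.4, 0.8]
width: 0.0614
gripper_force: 0.0
```

apply_moves(steps=[{"translation": [0,-0.1,0],"rotation": [0,0,-0.1]},{"translation": [0,-0.2,0],"rotation": [0,0,-0.2]},{"translation": [0,-0.3,0],"rotation": [0,0,-0.3]},{"translation": [0,-0.4,0],"rotation": [0,0,-0.37]},{"translation": [0,-0.46,0],"rotation": [0,0,-0.37]},{"translation": [0,-0.46,0],"rotation": [0,0,-0.37]},{"translation": [0,-0.46,0],"rotation": [0,0,-0.37]},{"translation": [0,-0.46,0],"rotation": [0,0,-0.37]},{"translation": [0,-0.46,0],"rotation": [0,0,-0.37]},{"translation": [0,-0.46,0],"rotation": [0,0,-0.37]}])

```text
t: 15.25
eef_pos: [0.4648, -0.3203, 0.1775]
ee_rot: [-3.141, 0.0, -1.936]
force: [-0.2, -0.7, -0.5]
width: 0.0618
gripper_force: 0.0
```

Run:
```python
from h import *
st();c=camera_model('wrist');im=grab_frame('wrist')
np.save('c4.npy',c,allow_pickle=True)
u,v=project('wrist',[.4644,-.3207,.02],c).round().astype(int);print(u,v)
cv2.imwrite('pics/w4.png',im)
cv2.imwrite('pics/w4c.png',cv2.resize(im[v-60:v+60,u-80:u+80],None,fx=5,fy=5,interpolation=cv2.INTER_CUBIC))
```

```text
t 15.25 pos [ 0.4648 -0.3203  0.1775] rpy [-3.141  0.    -1.936] w 0.0618 F [-0.2 -0.7 -0.5] g 0.0
257 174
```

View pics/w4c.png

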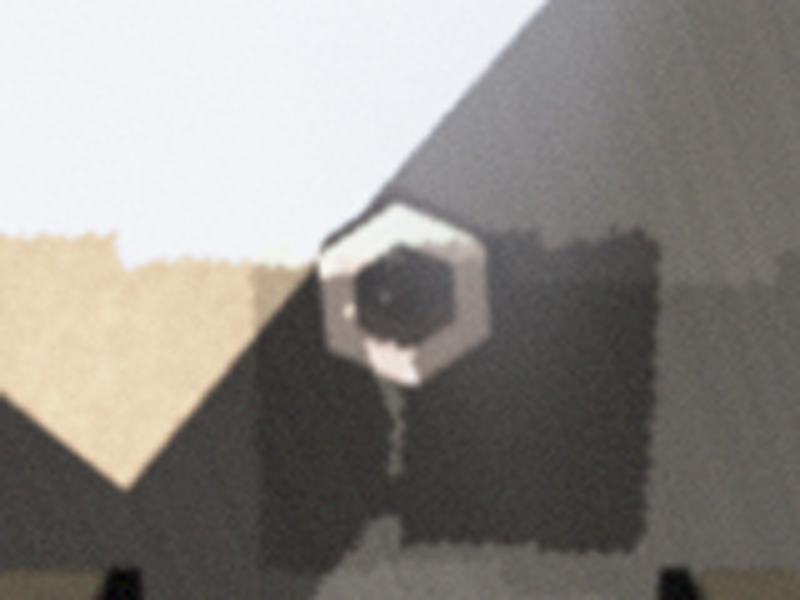

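The nut is at crop (405,295), within about 1 mm of the jaw centre, with flats facing the jaws (3–5° off). The jaws will square it.

apply_moves(steps=[{"translation": [0,0,-0.1],"rotation": [0,0,0]},{"translation": [0,0,-0.2],"rotation": [0,0,0]},{"translation": [0,0,-0.3],"rotation": [0,0,0]},{"translation": [0,0,-0.4],"rotation": [0,0,0]},{"translation": [0,0,-0.5],"rotation": [0,0,0]},{"translation": [0,0,-0.58],"rotation": [0,0,0]},{"translation": [0,0,-0.63],"rotation": [0,0,0]},{"translation": [0,0,-0.67],"rotation": [0,0,0]},{"translation": [0,0,-0.686],"rotation": [0,0,0]},{"translation": [0,0,-0.686],"rotation": [0,0,0]}])

```text
t: 16.13
eef_pos: [0.4645, -0.3207, 0.0052]
ee_rot: [3.14, -0.0, -1.936]
force: [0.9, -0.4, 0.1]
width: 0.0612
gripper_force: 0.0
```

apply_moves(jaw=1, newtons=25, steps=[{"translation": [0,0,0],"rotation": [0,0,0]},{"translation": [0,0,0],"rotation": [0,0,0]},{"translation": [0,0,0],"rotation": [0,0,0]},{"translation": [0,0,0],"rotation": [0,0,0]},{"translation": [0,0,0],"rotation": [0,0,0]},{"translation": [0,0,0],"rotation": [0,0,0]},{"translation": [0,0,0],"rotation": [0,0,0]},{"translation": [0,0,0],"rotation": [0,0,0]},{"translation": [0,0,0],"rotation": [0,0,0]},{"translation": [0,0,0],"rotation": [0,0,0]}])

```text
t: 16.97
eef_pos: [0.4648, -0.3211, 0.0065]
ee_rot: [-3.141, -0.0, -1.937]
force: [-1.3, 1.3, 6.9]
width: 0.0364
gripper_force: 24.7
```

apply_moves(steps=[{"translation": [0,0,0.12],"rotation": [0,0,0.15]},{"translation": [0.03,0.03,0.24],"rotation": [0,0,0.3]},{"translation": [0.12,0.12,0.34],"rotation": [0,0,0.45]},{"translation": [0.22,0.22,0.36],"rotation": [0,0,0.6]},{"translation": [0.33,0.33,0.36],"rotation": [0,0,0.75]},{"translation": [0.44,0.44,0.36],"rotation": [0,0,0.9]},{"translation": [0.55,0.55,0.36],"rotation": [0,0,1]},{"translation": [0.66,0.67,0.36],"rotation": [0,0,1]},{"translation": [0.77,0.78,0.36],"rotation": [0,0,1]},{"translation": [0.858,0.871,0.36],"rotation": [0,0,1]}])

```text
t: 17.8
eef_pos: [0.6808, -0.101, 0.0955]
ee_rot: [-3.141, 0.0, -1.412]
force: [0.5, -1.0, -1.9]
width: 0.0357
gripper_force: 24.7
```

apply_moves(steps=[{"translation": [0,0,0],"rotation": [0,0,0.05]},{"translation": [0,0,-0.06],"rotation": [0,0,0.07]},{"translation": [0,0,-0.12],"rotation": [0,0,0.07]},{"translation": [0,0,-0.18],"rotation": [0,0,0.07]},{"translation": [0,0,-0.23],"rotation": [0,0,0.07]},{"translation": [0,0,-0.26],"rotation": [0,0,0.07]},{"translation": [0,0,-0.28],"rotation": [0,0,0.07]},{"translation": [0,0,-0.29],"rotation": [0,0,0.07]},{"translation": [0,0,-0.29],"rotation": [0,0,0.07]},{"translation": [0,0,-0.29],"rotation": [0,0,0.07]}])

```text
t: 18.63
eef_pos: [0.6796, -0.1034, 0.0239]
ee_rot: [-3.141, -0.0, -1.377]
force: [0.0, 0.6, -0.8]
width: 0.0359
gripper_force: 24.7
```

apply_moves(steps=[{"translation": [0,0,-0.006],"rotation": [0,0,0]},{"translation": [0,0,-0.012],"rotation": [0,0,0]},{"translation": [0,0,-0.018],"rotation": [0,0,0]},{"translation": [0,0,-0.022],"rotation": [0,0,0]},{"translation": [0,0,-0.025],"rotation": [0,0,0]},{"translation": [0,0,-0.026],"rotation": [0,0,0]},{"translation": [0,0,-0.026],"rotation": [0,0,0]},{"translation": [0,0,-0.026],"rotation": [0,0,0]},{"translation": [0,0,-0.026],"rotation": [0,0,0]},{"translation": [0,0,-0.026],"rotation": [0,0,0]}])

```text
t: 19.47
eef_pos: [0.6794, -0.1033, 0.0185]
ee_rot: [-3.141, -0.0, -1.376]
force: [-4.3, 0.6, 9.5]
width: 0.0359
gripper_force: 24.7
```

apply_moves(jaw=-0.5, steps=[{"translation": [0,0,0],"rotation": [0,0,0]},{"translation": [0,0,0],"rotation": [0,0,0]},{"translation": [0,0,0],"rotation": [0,0,0]},{"translation": [0,0,0],"rotation": [0,0,0]},{"translation": [0,0,0],"rotation": [0,0,0]},{"translation": [0,0,0.08],"rotation": [0,0,0]},{"translation": [0,0,0.2],"rotation": [0,0,0]},{"translation": [0,0,0.35],"rotation": [0,0,0]},{"translation": [0,0,0.5],"rotation": [0,0,0]},{"translation": [0,0,0.6],"rotation": [0,0,0]}])

```text
t: 20.3
eef_pos: [0.6803, -0.1036, 0.1708]
ee_rot: [-3.138, -0.001, -1.376]
force: [1.4, -0.5, 0.6]
width: 0.0657
gripper_force: 0.0
```

apply_moves(steps=[{"translation": [0,0.12,0.05],"rotation": [0,0,0]},{"translation": [-0.05,0.25,0.08],"rotation": [0,0,0]},{"translation": [-0.1,0.38,0.08],"rotation": [0,0,0]},{"translation": [-0.16,0.51,0.08],"rotation": [0,0,0]},{"translation": [-0.22,0.64,0.08],"rotation": [0,0,0]},{"translation": [-0.28,0.77,0.08],"rotation": [0,0,0]},{"translation": [-0.34,0.868,0.08],"rotation": [0,0,0]},{"translation": [-0.4,0.868,0.08],"rotation": [0,0,0]},{"translation": [-0.42,0.868,0.08],"rotation": [0,0,0]},{"translation": [-0.42,0.868,0.08],"rotation": [0,0,0]}])

```text
t: 21.13
eef_pos: [0.5734, 0.114, 0.1872]
ee_rot: [-3.141, 0.0, -1.375]
force: [-0.5, -1.0, 0.3]
width: 0.0658
gripper_force: 0.0
```

apply_moves(steps=[{"translation": [-0.05,0.12,0],"rotation": [0,0,0]},{"translation": [-0.1,0.25,0],"rotation": [0,0,0]},{"translation": [-0.16,0.38,0],"rotation": [0,0,0]},{"translation": [-0.22,0.5,0],"rotation": [0,0,0]},{"translation": [-0.28,0.62,0],"rotation": [0,0,0]},{"translation": [-0.34,0.74,0],"rotation": [0,0,0]},{"translation": [-0.4,0.84,0],"rotation": [0,0,0]},{"translation": [-0.435,0.868,0],"rotation": [0,0,0]},{"translation": [-0.435,0.868,0],"rotation": [0,0,0]},{"translation": [-0.435,0.868,0],"rotation": [0,0,0]}])

```text
t: 21.97
eef_pos: [0.4659, 0.3305, 0.1867]
ee_rot: [3.141, -0.0, -1.376]
force: [-0.1, 0.3, -0.2]
width: 0.0654
gripper_force: 0.0
```

Run:
```python
from h import *
st();c=camera_model('wrist');im=grab_frame('wrist');cv2.imwrite('pics/w5.png',im)
print(project('wrist',[.4657,.3308,.055],c),project('wrist',[.4706,.1867,.01],c))
t=grab_frame('top');cv2.imwrite('pics/top5.png',cv2.resize(t[110:290,90:400],None,fx=2.55,fy=2.55,interpolation=cv2.INTER_CUBIC))
```

```text
t 21.97 pos [0.4659 0.3305 0.1867] rpy [ 3.141 -0.    -1.376] w 0.0654 F [-0.1  0.3 -0.2] g 0.0
[256.61625351 180.95571455] [277.77603366  45.80848119]
```

View pics/w5.png

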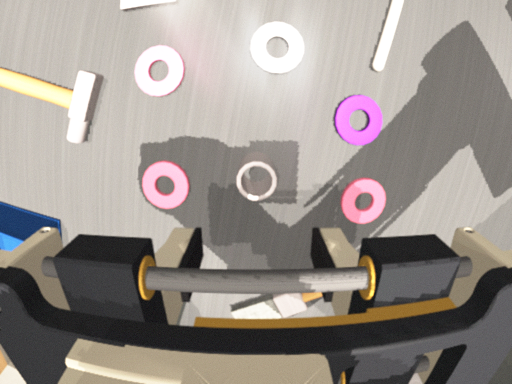

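View pics/top5.png

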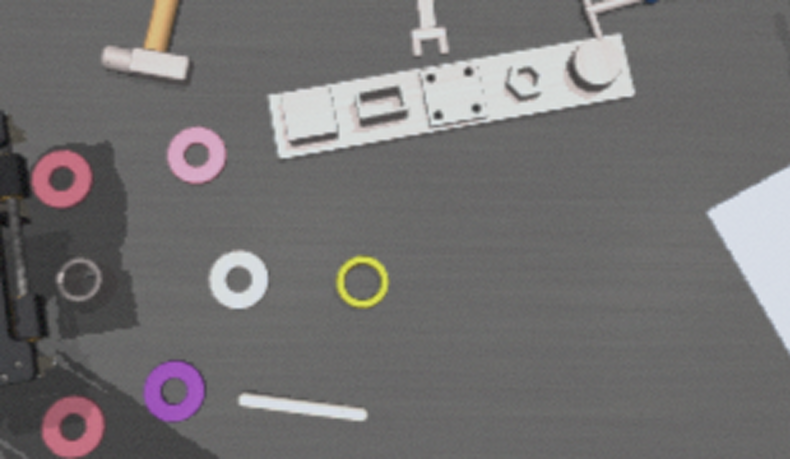

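The wrist view shows the pipe rim at (257,181) and the flange at (277,47), both as predicted. The top view shows the plate at crop (453,95), nut (523,82) and tube (382,105) well placed on the bar. I grip the pipe.

apply_moves(steps=[{"translation": [0,0,-0.1],"rotation": [0,0,0]},{"translation": [0,0,-0.2],"rotation": [0,0,0]},{"translation": [0,0,-0.3],"rotation": [0,0,0]},{"translation": [0,0,-0.4],"rotation": [0,0,0]},{"translation": [0,0,-0.5],"rotation": [0,0,0]},{"translation": [0,0,-0.58],"rotation": [0,0,0]},{"translation": [0,0,-0.63],"rotation": [0,0,0]},{"translation": [0,0,-0.67],"rotation": [0,0,0]},{"translation": [0,0,-0.682],"rotation": [0,0,0]},{"translation": [0,0,-0.682],"rotation": [0,0,0]}])

```text
t: 22.9
eef_pos: [0.4659, 0.3299, 0.0158]
ee_rot: [3.141, -0.001, -1.378]
force: [-0.0, 1.0, -0.2]
width: 0.0654
gripper_force: 0.0
```

apply_moves(jaw=1, newtons=30, steps=[{"translation": [0,0,0],"rotation": [0,0,0]},{"translation": [0,0,0],"rotation": [0,0,0]},{"translation": [0,0,0],"rotation": [0,0,0]},{"translation": [0,0,0],"rotation": [0,0,0]},{"translation": [0,0,0],"rotation": [0,0,0]},{"translation": [0,0,0],"rotation": [0,0,0]},{"translation": [0,0,0],"rotation": [0,0,0]},{"translation": [0,0,0],"rotation": [0,0,0]},{"translation": [0,0,0],"rotation": [0,0,0]},{"translation": [0,0,0],"rotation": [0,0,0]}])

```text
t: 23.73
eef_pos: [0.4658, 0.3311, 0.017]
ee_rot: [-3.141, 0.001, -1.376]
force: [-0.7, 0.1, 6.5]
width: 0.0411
gripper_force: 30.0
```

apply_moves(steps=[{"translation": [0,0,0.1],"rotation": [0,0,0]},{"translation": [0,0,0.22],"rotation": [0,0,0]},{"translation": [0,-0.05,0.34],"rotation": [0,0,0]},{"translation": [0.05,-0.15,0.42],"rotation": [0,0,0]},{"translation": [0.1,-0.28,0.44],"rotation": [0,0,0]},{"translation": [0.16,-0.41,0.44],"rotation": [0,0,0]},{"translation": [0.22,-0.53,0.44],"rotation": [0,0,0]},{"translation": [0.28,-0.63,0.44],"rotation": [0,0,0]},{"translation": [0.34,-0.7,0.44],"rotation": [0,0,0]},{"translation": [0.4,-0.72,0.44],"rotation": [0,0,0]}])

```text
t: 24.57
eef_pos: [0.5651, 0.1478, 0.1259]
ee_rot: [3.14, -0.0, -1.379]
force: [-1.2, 1.2, -1.7]
width: 0.0412
gripper_force: 30.0
```

apply_moves(steps=[{"translation": [0.05,-0.1,0],"rotation": [0,0,0]},{"translation": [0.1,-0.2,0],"rotation": [0,0,0]},{"translation": [0.16,-0.3,0],"rotation": [0,0,0]},{"translation": [0.22,-0.4,0],"rotation": [0,0,0]},{"translation": [0.28,-0.5,0],"rotation": [0,0,0]},{"translation": [0.33,-0.6,0],"rotation": [0,0,0]},{"translation": [0.37,-0.68,0],"rotation": [0,0,0]},{"translation": [0.396,-0.722,0],"rotation": [0,0,0]},{"translation": [0.396,-0.722,0],"rotation": [0,0,0]},{"translation": [0.396,-0.722,0],"rotation": [0,0,0]}])

```text
t: 25.4
eef_pos: [0.664, -0.0302, 0.1255]
ee_rot: [3.14, 0.0, -1.378]
force: [0.0, -0.4, -1.9]
width: 0.0409
gripper_force: 30.0
```

apply_moves(steps=[{"translation": [0,0,-0.06],"rotation": [0,0,0]},{"translation": [0,0,-0.12],"rotation": [0,0,0]},{"translation": [0,0,-0.18],"rotation": [0,0,0]},{"translation": [0,0,-0.23],"rotation": [0,0,0]},{"translation": [0,0,-0.27],"rotation": [0,0,0]},{"translation": [0,0,-0.3],"rotation": [0,0,0]},{"translation": [0,0,-0.32],"rotation": [0,0,0]},{"translation": [0,0,-0.32],"rotation": [0,0,0]},{"translation": [0,0,-0.32],"rotation": [0,0,0]},{"translation": [0,0,-0.32],"rotation": [0,0,0]}])

```text
t: 26.23
eef_pos: [0.665, -0.0297, 0.0471]
ee_rot: [-3.14, -0.0, -1.376]
force: [0.7, 0.6, -3.0]
width: 0.0409
gripper_force: 30.0
```

apply_moves(steps=[{"translation": [0,0,-0.006],"rotation": [0,0,0]},{"translation": [0,0,-0.012],"rotation": [0,0,0]},{"translation": [0,0,-0.018],"rotation": [0,0,0]},{"translation": [0,0,-0.024],"rotation": [0,0,0]},{"translation": [0,0,-0.029],"rotation": [0,0,0]},{"translation": [0,0,-0.033],"rotation": [0,0,0]},{"translation": [0,0,-0.034],"rotation": [0,0,0]},{"translation": [0,0,-0.035],"rotation": [0,0,0]},{"translation": [0,0,-0.035],"rotation": [0,0,0]},{"translation": [0,0,-0.035],"rotation": [0,0,0]}])

```text
t: 27.07
eef_pos: [0.6645, -0.0299, 0.0391]
ee_rot: [-3.141, -0.0, -1.376]
force: [-5.6, 1.1, 9.4]
width: 0.0412
gripper_force: 30.0
```

apply_moves(jaw=-0.6, steps=[{"translation": [0,0,0],"rotation": [0,0,0]},{"translation": [0,0,0],"rotation": [0,0,0]},{"translation": [0,0,0],"rotation": [0,0,0]},{"translation": [0,0,0],"rotation": [0,0,0]},{"translation": [0,0,0],"rotation": [0,0,0]},{"translation": [0,0,0.08],"rotation": [0,0,0]},{"translation": [0,0,0.2],"rotation": [0,0,0]},{"translation": [0,0,0.35],"rotation": [0,0,0]},{"translation": [0,0,0.5],"rotation": [0,0,0]},{"translation": [0,0,0.6],"rotation": [0,0,0]}])

```text
t: 27.9
eef_pos: [0.6656, -0.0299, 0.1915]
ee_rot: [-3.138, -0.001, -1.376]
force: [1.4, -0.0, 0.8]
width: 0.0699
gripper_force: 0.0
```

apply_moves(jaw=-0.95, steps=[{"translation": [-0.1,0.11,0],"rotation": [0,0,0]},{"translation": [-0.2,0.23,0],"rotation": [0,0,0]},{"translation": [-0.3,0.34,0],"rotation": [0,0,0]},{"translation": [-0.41,0.46,0],"rotation": [0,0,0]},{"translation": [-0.52,0.58,0],"rotation": [0,0,0]},{"translation": [-0.63,0.7,0],"rotation": [0,0,0]},{"translation": [-0.73,0.8,0],"rotation": [0,0,0]},{"translation": [-0.776,0.866,0],"rotation": [0,0,0]},{"translation": [-0.776,0.866,0],"rotation": [0,0,0]},{"translation": [-0.776,0.866,0],"rotation": [0,0,0]}])

```text
t: 28.73
eef_pos: [0.47, 0.1877, 0.1879]
ee_rot: [-3.141, 0.0, -1.374]
force: [0.1, 0.5, -0.7]
width: 0.0853
gripper_force: 0.0
```

apply_moves(steps=[{"translation": [0,0,-0.1],"rotation": [0,0,0]},{"translation": [0,0,-0.2],"rotation": [0,0,0]},{"translation": [0,0,-0.3],"rotation": [0,0,0]},{"translation": [0,0,-0.4],"rotation": [0,0,0]},{"translation": [0,0,-0.5],"rotation": [0,0,0]},{"translation": [0,0,-0.56],"rotation": [0,0,0]},{"translation": [0,0,-0.6],"rotation": [0,0,0]},{"translation": [0,0,-0.62],"rotation": [0,0,0]},{"translation": [0,0,-0.62],"rotation": [0,0,0]},{"translation": [0,0,-0.62],"rotation": [0,0,0]}])

```text
t: 29.57
eef_pos: [0.4711, 0.1867, 0.033]
ee_rot: [-3.141, 0.0, -1.377]
force: [-0.2, -0.0, -0.3]
width: 0.0857
gripper_force: 0.0
```

Down 29 mm to z≈0.004, then close.

apply_moves(steps=[{"translation": [0,0,-0.03],"rotation": [0,0,0]},{"translation": [0,0,-0.06],"rotation": [0,0,0]},{"translation": [0,0,-0.085],"rotation": [0,0,0]},{"translation": [0,0,-0.1],"rotation": [0,0,0]},{"translation": [0,0,-0.11],"rotation": [0,0,0]},{"translation": [0,0,-0.116],"rotation": [0,0,0]},{"translation": [0,0,-0.116],"rotation": [0,0,0]},{"translation": [0,0,-0.116],"rotation": [0,0,0]},{"translation": [0,0,-0.116],"rotation": [0,0,0]},{"translation": [0,0,-0.116],"rotation": [0,0,0]}])

```text
t: 30.4
eef_pos: [0.4706, 0.1868, 0.0038]
ee_rot: [-3.141, 0.0, -1.377]
force: [0.4, -0.0, -0.2]
width: 0.0857
gripper_force: 0.0
```

apply_moves(jaw=1, newtons=30, steps=[{"translation": [0,0,0],"rotation": [0,0,0]},{"translation": [0,0,0],"rotation": [0,0,0]},{"translation": [0,0,0],"rotation": [0,0,0]},{"translation": [0,0,0],"rotation": [0,0,0]},{"translation": [0,0,0],"rotation": [0,0,0]},{"translation": [0,0,0],"rotation": [0,0,0]},{"translation": [0,0,0],"rotation": [0,0,0]},{"translation": [0,0,0],"rotation": [0,0,0]},{"translation": [0,0,0],"rotation": [0,0,0]},{"translation": [0,0,0],"rotation": [0,0,0]}])

```text
t: 31.23
eef_pos: [0.4706, 0.1868, 0.0036]
ee_rot: [-3.141, 0.0, -1.377]
force: [0.7, 0.0, 0.9]
width: 0.0589
gripper_force: 30.0
```

apply_moves(steps=[{"translation": [0,0,0.06],"rotation": [0,0,0]},{"translation": [0,0,0.14],"rotation": [0,0,0]},{"translation": [0,0,0.24],"rotation": [0,0,0]},{"translation": [0,0,0.34],"rotation": [0,0,0]},{"translation": [0,0,0.43],"rotation": [0,0,0]},{"translation": [0.04,-0.05,0.48],"rotation": [0,0,0]},{"translation": [0.12,-0.13,0.5],"rotation": [0,0,0]},{"translation": [0.21,-0.24,0.5],"rotation": [0,0,0]},{"translation": [0.3,-0.34,0.5],"rotation": [0,0,0]},{"translation": [0.4,-0.45,0.5],"rotation": [0,0,0]}])

```text
t: 32.07
eef_pos: [0.5705, 0.0732, 0.1285]
ee_rot: [3.141, 0.0, -1.376]
force: [0.8, 1.5, -1.6]
width: 0.0586
gripper_force: 30.0
```

apply_moves(steps=[{"translation": [0.1,-0.11,0],"rotation": [0,0,0]},{"translation": [0.18,-0.2,0],"rotation": [0,0,0]},{"translation": [0.25,-0.28,0],"rotation": [0,0,0]},{"translation": [0.31,-0.34,0],"rotation": [0,0,0]},{"translation": [0.35,-0.39,0],"rotation": [0,0,0]},{"translation": [0.376,-0.417,0],"rotation": [0,0,0]},{"translation": [0.376,-0.417,0],"rotation": [0,0,0]},{"translation": [0.376,-0.417,0],"rotation": [0,0,0]},{"translation": [0.376,-0.417,0],"rotation": [0,0,0]},{"translation": [0.376,-0.417,0],"rotation": [0,0,0]}])

```text
t: 32.9
eef_pos: [0.6639, -0.0291, 0.1288]
ee_rot: [3.142, 0.0, -1.376]
force: [-0.4, -0.1, -1.7]
width: 0.0585
gripper_force: 30.0
```

Run:
```python
from h import *
st();t=grab_frame('scene');cv2.imwrite('pics/s6.png',cv2.resize(t[150:320,180:400],None,fx=3,fy=3,interpolation=cv2.INTER_CUBIC))
```

```text
t 32.9 pos [ 0.6639 -0.0291  0.1288] rpy [ 3.142  0.    -1.376] w 0.0585 F [-0.4 -0.1 -1.7] g 30.0
```

View pics/s6.png

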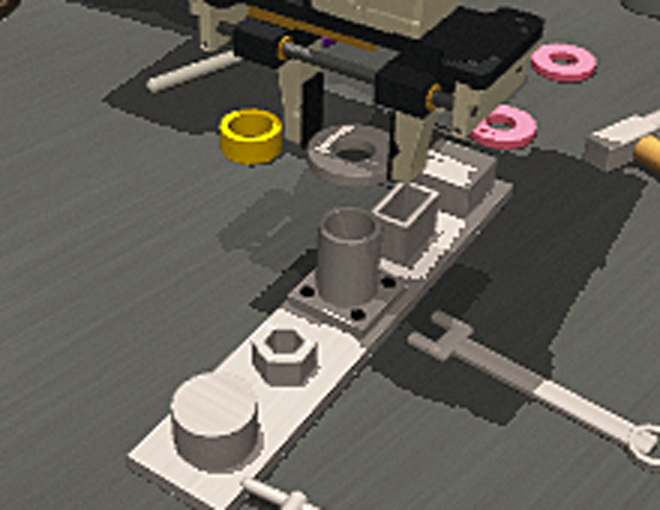

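The pipe stands centred on the plate at crop (350,255), the flange is held level at (355,155), and the nut and tube are upright on the bar. I lower the flange.

apply_moves(steps=[{"translation": [0,0,-0.03],"rotation": [0,0,0]},{"translation": [0,0,-0.06],"rotation": [0,0,0]},{"translation": [0,0,-0.09],"rotation": [0,0,0]},{"translation": [0,0,-0.12],"rotation": [0,0,0]},{"translation": [0,0,-0.14],"rotation": [0,0,0]},{"translation": [0,0,-0.155],"rotation": [0,0,0]},{"translation": [0,0,-0.16],"rotation": [0,0,0]},{"translation": [0,0,-0.16],"rotation": [0,0,0]},{"translation": [0,0,-0.16],"rotation": [0,0,0]},{"translation": [0,0,-0.16],"rotation": [0,0,0]}])

```text
t: 33.78
eef_pos: [0.6648, -0.03, 0.089]
ee_rot: [-3.141, -0.0, -1.377]
force: [-0.1, -0.5, -2.6]
width: 0.0586
gripper_force: 30.0
```

apply_moves(steps=[{"translation": [0,0,-0.006],"rotation": [0,0,0]},{"translation": [0,0,-0.012],"rotation": [0,0,0]},{"translation": [0,0,-0.018],"rotation": [0,0,0]},{"translation": [0,0,-0.023],"rotation": [0,0,0]},{"translation": [0,0,-0.027],"rotation": [0,0,0]},{"translation": [0,0,-0.03],"rotation": [0,0,0]},{"translation": [0,0,-0.032],"rotation": [0,0,0]},{"translation": [0,0,-0.033],"rotation": [0,0,0]},{"translation": [0,0,-0.033],"rotation": [0,0,0]},{"translation": [0,0,-0.033],"rotation": [0,0,0]}])

```text
t: 34.62
eef_pos: [0.6645, -0.0301, 0.0806]
ee_rot: [-3.141, -0.0, -1.377]
force: [-3.4, 0.3, 2.4]
width: 0.0584
gripper_force: 30.0
```

Contact (force sign changed). Release, then retreat straight up.

apply_moves(jaw=-0.9, steps=[{"translation": [0,0,0],"rotation": [0,0,0]},{"translation": [0,0,0],"rotation": [0,0,0]},{"translation": [0,0,0],"rotation": [0,0,0]},{"translation": [0,0,0],"rotation": [0,0,0]},{"translation": [0,0,0],"rotation": [0,0,0]},{"translation": [0,0,0.06],"rotation": [0,0,0]},{"translation": [0,0,0.16],"rotation": [0,0,0]},{"translation": [0,0,0.28],"rotation": [0,0,0]},{"translation": [0,0,0.4],"rotation": [0,0,0]},{"translation": [0,0,0.5],"rotation": [0,0,0]}])

```text
t: 35.45
eef_pos: [0.6649, -0.0301, 0.2076]
ee_rot: [-3.14, -0.0, -1.376]
force: [0.3, 0.7, 0.1]
width: 0.0831
gripper_force: 0.0
```

apply_moves(steps=[{"translation": [-0.1,0,0],"rotation": [0,0,0]},{"translation": [-0.2,0,0],"rotation": [0,0,0]},{"translation": [-0.3,0,0],"rotation": [0,0,0]},{"translation": [-0.4,0,0],"rotation": [0,0,0]},{"translation": [-0.5,0,0],"rotation": [0,0,0]},{"translation": [-0.6,0,0],"rotation": [0,0,0]},{"translation": [-0.6,0,0],"rotation": [0,0,0]},{"translation": [-0.6,0,0],"rotation": [0,0,0]},{"translation": [-0.6,0,0],"rotation": [0,0,0]},{"translation": [-0.6,0,0],"rotation": [0,0,0]}])

```text
t: 36.28
eef_pos: [0.5153, -0.0299, 0.2054]
ee_rot: [-3.141, -0.0, -1.377]
force: [1.0, 0.1, -0.3]
width: 0.0831
gripper_force: 0.0
```

Run:
```python
from h import *
st();t=grab_frame('scene')[150:320,180:400];p=grab_frame('top')[100:190,180:360]
a=cv2.resize(t,None,fx=2,fy=2,interpolation=cv2.INTER_CUBIC);b=cv2.resize(p,None,fx=340/90,fy=340/90,interpolation=cv2.INTER_CUBIC)[:, :350]
b=cv2.resize(p,(350,175),interpolation=cv2.INTER_CUBIC);b=cv2.copyMakeBorder(b,0,340-175,0,0,cv2.BORDER_CONSTANT)
cv2.imwrite('pics/fin.png',np.hstack([a,b]))
```

```text
t 36.28 pos [ 0.5153 -0.0299  0.2054] rpy [-3.141 -0.    -1.377] w 0.0831 F [ 1.   0.1 -0.3] g 0.0
```

View pics/fin.png

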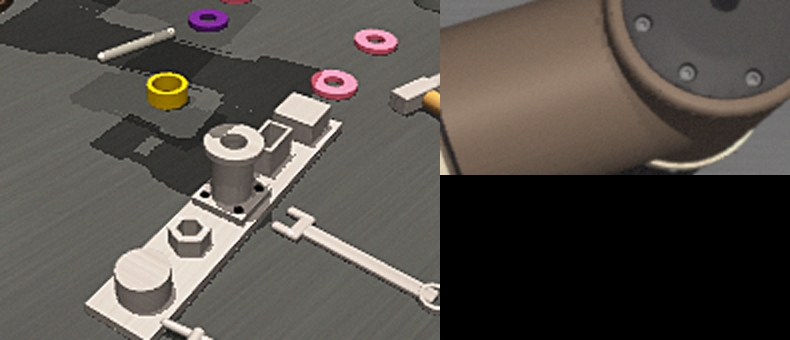

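The flange lies level on the pipe at (233,142), the nut (190,237) and tube (272,148) are in place, the tape (167,90) hasn't moved, and the arm is clear. I hand the job in.

```bash
python3 -c "
from station import *
print(job_done())"
```

```text
the job is handed in; nothing more can be done
None
```

All five parts are set out on the bar as asked, the tape roll was left where it was, and the job was handed in at about 36 s; `job_done()` returned no verdict, so the result rests on my camera checks.

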